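# Lift the brown egg out of the egg cooker with tongs

## Robot

A 6-joint arm with a two-finger parallel gripper is mounted at the origin on a cart in front of the work surface, level with it; the furniture and walls round the work are solid. World frame = base frame: x ahead of the robot, y to its left, z up, the work surface at z = 0. Lengths are in m, angles in rad, forces in N, time in s.
With the tool pointing down it reaches from about 0.35 to 1 m from the base axis. Payload 7.1 kg.
Tool frame: the origin (TCP) lies between the finger pads; the fingertips stand 22 mm ahead of it and the grasp point (between the pads) lies 3 mm ahead of it; z points along the fingers, y is the line along which they close (so a half turn about z gives the same grasp; the last joint's range is limited). The gripper opens to 85 mm and grips with 20 to 120 N. Pads are 22 mm wide; open, the fingers measure 114 mm over their backs; the gripper's body (76 mm by 85 mm) begins 54 mm behind the grasp point. The pads swing forward as they close: fully open they stand 13 mm farther back than shut.
Start: joints at [-1.349, 0.423, 1.63, -0, 1.089, -0.019], TCP at [0.149, -0.607, 0.253] pointing down, gripper open.
Joint ranges: [-3, 3], [-0.9, 2.11], [0.09, 2.58], [-1.31, 4.45], [0.11, 2.69], [-2.54, 2.54]. Speed limits (rad/s): [2.39, 2.39, 3.01, 3.14, 3.14, 3.14].

## Interface

Orientations are given as a rotation vector (axis times angle).
In Python, from rig import manip gives the robot as it stands. The module is installed in compiled form; this text tells all that it offers. Calls block until the motion is done:
- manip.move_to(position, orientation): joint-space move of the TCP to a pose.
- manip.servo_line(position, orientation=None, rate=0.15): straight line of the TCP; orientation=None keeps the orientation; rate is the mean speed in m/s.
- manip.set_joints(angles): joint-space move.
- manip.command_gripper(opening, f_grip=None): finger opening in m; f_grip is the grip in N (None keeps the last); returns when the fingers have stopped.
- manip.hold(seconds).
- manip.solve_ik(position, orientation): joint angles nearest the present ones, or None.
- manip.camera(name): name is "scene" or "side" or "wrist"; returns a dict with "image" (400x640x3 uint8, red, green, blue), "fx", "fy", "cx", "cy" (pixels), "cam_to_world" (4x4, takes a point from camera to world coordinates); the wrist camera has in their place "mount" (4x4, takes a point from camera to tool coordinates, whose origin is the TCP and whose axes are the flange's). Camera axes: x right, y down, z forward; pixel columns grow to the right and rows downward; lengths in m; the calibration is good to about 2 mm. The wrist camera is an equidistant fisheye: a pixel r from the principal point sees the ray r / f radians off the axis. A picture is of the moment at which its call begins: read the wrist's pose just before it. There is no depth.
A pose or a line that the arm cannot do raises manip.IKError and nothing moves.
- manip.sign_off(): hands the job in; it is judged then, once.
Readings, each from a call of its own:
- manip.get_time(): time.
- manip.get_joint_positions(): joint angles.
- manip.get_joint_vel(): joint speeds.
- manip.get_tau(): joint torques, N m.
- manip.get_position(): TCP position.
- manip.get_ee_rot(): TCP orientation.
- manip.get_contact_force(): force on the tool from outside, world axes, zero at the start.
- manip.get_torque(): the same for the moment, N m.
- manip.get_width(): finger opening in m.
- manip.get_grip_force(): force on a finger pad.
Only numpy, scipy, OpenCV 4.12 (cv2) and the standard library are available. Lean on these libraries where they do the work, as an engineer would, in place of code of your own. Each camera call takes 0.05 s, during which the arm holds its last target. There are 200 camera calls.

## Task

The brown egg is done and too hot for fingers: take the spring tongs off the peg of the utensil stand, close their two loops round the brown egg and lift it straight up out of the egg cooker. Finish while still holding it in the tongs above the cooker, about 10 cm higher than it sat, still and with the tongs hanging roughly upright, so that it can drip off. The gripper must not touch any egg, an egg cracks, so squeeze it only as hard as holding it needs, and leave the two white eggs in their places and the salt dish and the glass where they stand.

Things in the scene. Friction and masses are not known exactly. Their poses are not given: they have to be found in the camera images.
- tongs: Spring tongs of 14 mm steel strip with red grips, an upside-down U, 132 mm long, 0.12 kg, hung by the bend. Origin: crown of the bend, their top; z up, y from right arm to left arm (they close along y), x parallel to the peg. At each arm's end a wire loop, 30 mm across, 4 mm thick, 115 mm below the origin, 39.5 mm off the middle when open (75 mm free between), 21 mm on the egg.
- tongs_grip (a point): Where to take them from above, fingers closing along y: midway between the red grips, 41.5 mm below the origin. Grips 19 mm wide, 36 mm tall, barrelled; over both 56 mm when open, about 42 mm on the egg, 31 mm closed empty. Spring at the grips: 3 N to begin closing, 7 N at the egg. Gripped 3 to 4 mm narrower than open, they are carried and stay open; 20 to 30 N holds an egg.
- tongs_mouth (a point): Middle of the mouth between the two loops, 115 mm below the origin of tongs, 73.5 mm below tongs_grip; the lowest point of the loops is 15 mm below it.
- tongs_left (a joint): Closing angle (rad) of the left arm, which turns about the crown: 0 open, at its stop; about 0.16 on the egg; 0.30 fully closed. Spring 1 N m/rad, preload 0.12 N m.
- tongs_right (a joint): The same for the right arm.
- stand: Utensil stand, immovable. Origin: underside of its round wooden foot (116 mm across, 13 mm thick), on the axis of the steel post (12 mm thick, 173 mm tall). Two level pegs 8 mm thick at 165 mm height, 64 mm long with their last 4 mm turned up to 179 mm: tongs on the one along its -x, a small whisk (part of the stand) on the one along its +x.
- stand_peg (a point): Top of the front peg, 42 mm out from the post, 169 mm above the worktop, about where the bend of the tongs rests. The open tongs come off straight up (the peg passes out between the loops, clear after 145 mm), or raised 20 mm and drawn off over the peg's end.
- cooker: Egg cooker without its lid, immovable: white, 174 mm across, switch on its -x side, black ears on +y and -y reaching 100 mm out. Origin: underside, middle. Its dark tray (50 mm high) has three grey collars, 39 mm across, hole 30 mm, rims 62 mm above the worktop, 48 mm from the middle at 90, 210 and 330 degrees from its x axis.
- egg_brown: The brown egg, 44 mm thick, 57 mm tall, about 0.06 kg, loose in one of the three collars. Origin: its lower tip, about 53 mm above the worktop; z up along the egg.
- egg_brown_mid (a point): Middle of the brown egg's waist (its thickest place), 31 mm above its lower tip, about 84 mm above the worktop as it sits.
- egg_white_1: A white egg of the same size in another collar, 83 mm from the brown one; origin at its lower tip.
- egg_white_2: The other white egg, the same.
- salt_dish: Small pale marble bowl, 76 mm across, 38 mm tall, behind the cooker and stand; bystander. Origin: underside.
- glass_1: Clear drinking glass, 81 mm across, 93 mm tall, behind the cooker; bystander. Origin: underside.
Not all that is in view belongs to the job. Of the things that look like the egg_brown, the smallest one is meant.

How it is judged:
By the outcome, as a careful person would: the job done as asked, in the order asked, and still so for the second after the job is handed in, while the arm keeps its last pose, push and grip.
It also fails if it takes over 45 s, if anything falls off the work surface, if the arm or the gripper's body presses on something with over 40 N, if the wrist force passes 120 N, or if a joint passes its speed limit or range.

## Working session

There is one attempt and no reset: what is moved stays moved. The work goes in short steps, each a Python script; the robot and the scene stay as the last script left them, time stands still between calls to the robot, and variables do not carry over. Pictures are saved under pics/ and viewed, at most 10 in all, crops included, and the job is handed in when it is done.

```bash
mkdir -p pics; cat > h.py <<'E'
import numpy as np, cv2
from rig import manip
from scipy.spatial.transform import Rotation as R
def snap(n,f):
    c=manip.camera(n); cv2.imwrite(f'pics/{f}.png',c['image'][:,:,::-1]); np.save(f'pics/{f}.npy',c,allow_pickle=True); return c
def load(f): return np.load(f'pics/{f}.npy',allow_pickle=True).item()
def ray(c,u,v):
    T=c['cam_to_world']; d=T[:3,:3]@np.array([(u-c['cx'])/c['fx'],(v-c['cy'])/c['fy'],1]); return T[:3,3],d/np.linalg.norm(d)
def onz(c,u,v,z):
    o,d=ray(c,u,v); return o+d*(z-o[2])/d[2]
def tri(c1,p1,c2,p2):
    A=np.zeros((3,3));b=np.zeros(3);rs=[ray(c1,*p1),ray(c2,*p2)]
    for o,d in rs: P=np.eye(3)-np.outer(d,d);A+=P;b+=P@o
    x=np.linalg.solve(A,b); return x,[np.linalg.norm((np.eye(3)-np.outer(d,d))@(x-o)) for o,d in rs]
def proj(c,p):
    q=np.linalg.inv(c['cam_to_world'])@np.r_[p,1]; return c['fx']*q[0]/q[2]+c['cx'],c['fy']*q[1]/q[2]+c['cy']
E
python3 - <<'E'
from h import *
for n in('scene','side'):
    c=snap(n,n+'0'); print(n,c['fx'],c['cx'],c['cy'],np.round(c['cam_to_world'],3).tolist())
print(manip.get_time(),manip.get_ee_rot())
E
```

```text
scene 416.98937946847326 312.6544124839651 196.8725472099735 [[0.768, -0.46, 0.445, 0.22], [-0.64, -0.532, 0.554, -0.487], [-0.019, -0.711, -0.703, 0.736], [0.0, 0.0, 0.0, 1.0]]
side 438.55679896735853 320.47961082901355 206.92549641645462 [[-0.996, -0.072, 0.052, 0.531], [-0.087, 0.667, -0.74, 0.747], [0.019, -0.742, -0.671, 0.817], [0.0, 0.0, 0.0, 1.0]]
0.1 [-3.11753447e+00 -3.77175021e-01  1.93751725e-04]
```

View pics/scene0.png

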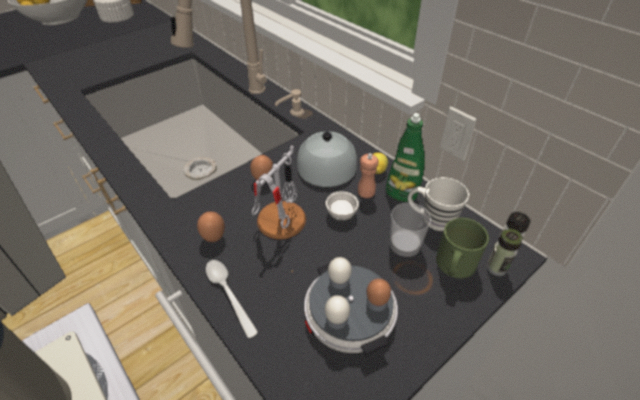

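View pics/side0.png

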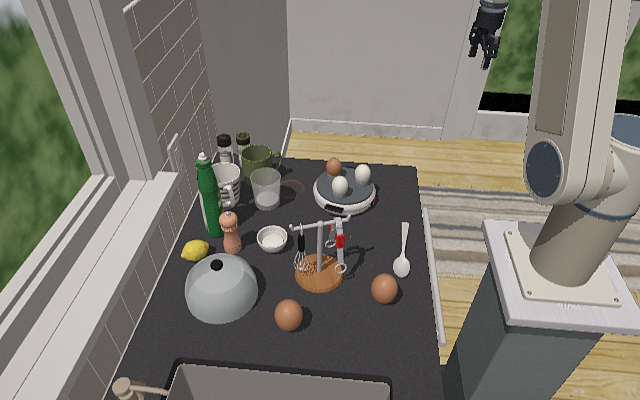

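Brown candidates in the scene view: (378,293) in the cooker, and (211,227) and (262,167) on the worktop. The one in the cooker is the smallest and sits in a collar, so it fits the description. I'll confirm it in an enlarged crop.

```bash
python3 - <<'E'
from h import *
s=load('scene0');d=load('side0')
a=cv2.resize(s['image'][140:350,240:410],None,fx=2.35,fy=2.35,interpolation=cv2.INTER_CUBIC)
b=cv2.resize(d['image'][150:300,280:390],None,fx=3.3,fy=3.3,interpolation=cv2.INTER_CUBIC)
o=np.zeros((500,800,3),np.uint8);o[:a.shape[0],:a.shape[1]]=a;o[:b.shape[0],410:410+b.shape[1]]=b[:,:390]
cv2.imwrite('pics/crop.png',o[:,:,::-1])
def blobs(c,lo,hi,amin,roi):
    m=cv2.inRange(cv2.cvtColor(c['image'],cv2.COLOR_RGB2HSV),lo,hi);z=np.zeros_like(m);x0,y0,x1,y1=roi;z[y0:y1,x0:x1]=m[y0:y1,x0:x1]
    n,l,st,ce=cv2.connectedComponentsWithStats(z)
    return [(st[i].tolist(),ce[i].round(1).tolist()) for i in range(1,n) if st[i][4]>amin]
for n,c,r in(('scene',s,(180,140,420,350)),('side',d,(270,150,400,340))):
    print(n,'brown',blobs(c,(3,90,50),(16,220,255),60,r))
    print('red',blobs(c,(0,170,90),(3,255,255),8,r),blobs(c,(174,150,90),(180,255,255),8,r))
    print('white',blobs(c,(0,0,195),(180,45,255),60,r))
E
```

```text
scene brown [([251, 155, 22, 24, 359], [260.3, 165.5]), ([358, 154, 20, 44, 620], [367.4, 176.3]), ([257, 201, 49, 39, 1280], [280.7, 220.5]), ([197, 211, 27, 31, 650], [210.5, 226.1]), ([367, 279, 24, 26, 491], [378.4, 291.5])]
red [([274, 188, 6, 15, 53], [276.3, 195.0]), ([306, 324, 5, 8, 9], [308.3, 327.8])] []
white [([331, 200, 23, 15, 273], [341.5, 207.2]), ([331, 258, 18, 16, 208], [339.7, 265.2]), ([208, 261, 48, 76, 606], [231.0, 296.5]), ([328, 296, 19, 18, 255], [337.2, 304.5]), ([180, 322, 19, 28, 118], [188.0, 337.4])]
side brown [([326, 157, 16, 19, 226], [333.4, 166.3]), ([294, 254, 50, 39, 1233], [318.9, 274.9]), ([371, 273, 27, 31, 648], [383.9, 288.1]), ([274, 299, 29, 32, 714], [288.2, 314.5])]
red [([373, 197, 3, 8, 11], [373.9, 200.2]), ([329, 225, 2, 6, 9], [329.7, 228.0]), ([336, 234, 9, 14, 99], [339.7, 240.6])] []
white [([356, 164, 13, 12, 117], [361.7, 169.7]), ([332, 176, 14, 13, 127], [338.6, 181.6]), ([314, 183, 51, 26, 151], [335.1, 200.8]), ([270, 226, 17, 22, 247], [276.5, 236.8])]
```

View pics/crop.png

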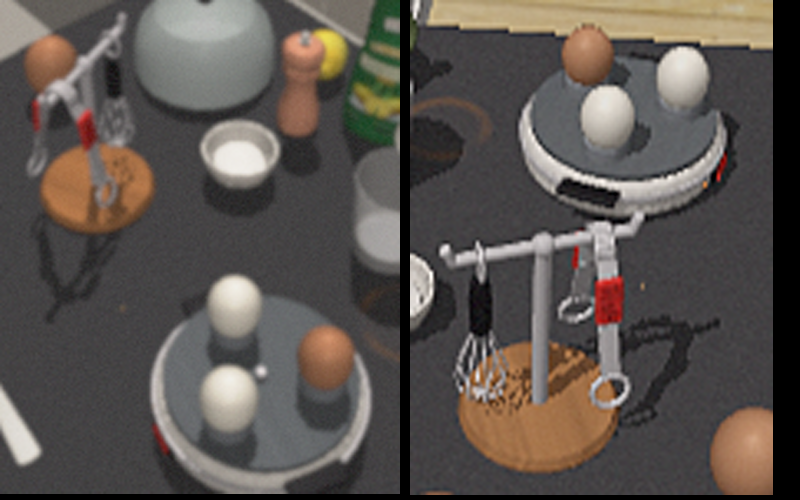

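Confirmed: the brown egg is at scene (378,292) / side (333,166), in the collar farthest from the stand. The tongs hang on the robot-side peg, with the crown at side (338,219) / scene (268,179). The peg tips are at side (349,217) and (291,226).

```bash
python3 - <<'E'
from h import *
s=load('scene0');d=load('side0')
print('postT',tri(s,(277.4,166.4),d,(319.7,222.7)), onz(d,319.7,222.7,.173))
print('tipF',tri(s,(256.5,181.5),d,(349,217.3)),onz(d,349.5,215.5,.179)); print('tipW',tri(s,(292,147.7),d,(290.9,225.8)),onz(d,290.5,224.5,.179))
print('crown',tri(s,(268,178),d,(338,219)),onz(d,338,219,.169))
print('foot',onz(s,281,220,.0105),onz(d,318.9,274.5,.0105))
def egg(c,roi,lo,hi):
    m=np.zeros((400,640),np.uint8);x0,y0,x1,y1=roi
    m[y0:y1,x0:x1]=cv2.inRange(cv2.cvtColor(c['image'],cv2.COLOR_RGB2HSV),lo,hi)[y0:y1,x0:x1]
    k=max(cv2.findContours(m,0,2)[0],key=cv2.contourArea); (e,ax,an)=cv2.fitEllipse(k); return e,np.round(ax,1)
B=((2,70,40),(18,235,255))
a=egg(s,(362,272,396,312),*B);b=egg(d,(322,150,348,182),*B);print(a,b,'brown',tri(s,a[0],d,b[0]),onz(s,*a[0],.0815),onz(d,*b[0],.0815))
# hand-read white eggs from crop
for n,p,q in(('w far',(234,304),(607,117)),('w near',(229,398),(683,77))):
    p=(240+p[0]/2.35,140+p[1]/2.35);q=(280+(q[0]-410)/3.3,150+q[1]/3.3)
    print(n,tri(s,p,d,q))
rim=[(212,160),(227,186),]
# tongs features: left/right grips and loops
for n,p,q in(('grip A(robot-right/far in side)',(37,116),(576,258)),('grip B',(86,129),(609,300)),('loop A',(37,161),(577,308)),('loop B',(104,190),(610,390))):
    p=(240+p[0]/2.35,140+p[1]/2.35);q=(280+(q[0]-410)/3.3,150+q[1]/3.3)
    print(n,tri(s,p,d,q))
E
```

```text
postT (array([0.58040092, 0.0795252 , 0.16762954]), [np.float64(0.0015291789905065275), np.float64(0.0015291789905064479)]) [0.57857891 0.08593957 0.173     ]
tipF (array([0.5183249 , 0.06345966, 0.17392402]), [np.float64(0.0006144145219577568), np.float64(0.0006144145219576316)]) [0.5170179  0.06348596 0.179     ]
tipW (array([0.63809146, 0.10237103, 0.17433499]), [np.float64(0.0008185338649313859), np.float64(0.0008185338649313608)]) [0.63789395 0.1038629  0.179     ]
crown (array([0.54336964, 0.06317321, 0.16734904]), [np.float64(0.002624957692025252), np.float64(0.0026249576920252897)]) [0.54090789 0.06635853 0.169     ]
foot [0.57371727 0.07467572 0.0105    ] [0.57698806 0.09266328 0.0105    ]
((378.42047119140625, 291.5043029785156), array([23.5, 26.8])) ((333.3463439941406, 166.04750061035156), array([15.1, 17.9])) brown (array([ 0.56751321, -0.23608387,  0.08294469]), [np.float64(0.00019902695824800256), np.float64(0.00019902695824783185)]) [ 0.56849966 -0.23555038  0.0815    ] [ 0.56740284 -0.23786782  0.0815    ]
w far (array([ 0.54620863, -0.15439069,  0.08221091]), [np.float64(0.0012287909834353954), np.float64(0.0012287909834351983)])
w near (array([ 0.48635343, -0.21419677,  0.08178885]), [np.float64(0.0013467133847502109), np.float64(0.0013467133847500682)])
grip A(robot-right/far in side) (array([0.53994741, 0.07664849, 0.14145854]), [np.float64(0.0173202892148368), np.float64(0.01732028921483681)])
grip B (array([0.54653342, 0.06448323, 0.10820996]), [np.float64(0.014999665338863651), np.float64(0.01499966533886354)])
loop A (array([0.5347867 , 0.07452017, 0.09067152]), [np.float64(0.020305892900722537), np.float64(0.02030589290072274)])
loop B (array([0.54921652, 0.0637522 , 0.01872461]), [np.float64(0.023564606132095663), np.float64(0.02356460613209555)])
```

```bash
cat >> h.py <<'E'
def down(yaw): # tool y along heading yaw, z down
    y=np.array([np.cos(yaw),np.sin(yaw),0]);z=np.array([0,0,-1.]);return R.from_matrix(np.c_[np.cross(y,z),y,z]).as_rotvec()
E
python3 - <<'E'
from h import *
s=load('scene0');d=load('side0')
P={}
for n,p,q in(('gripL',(37,116),(609,300)),('gripR',(86,129),(576,258)),('loopL',(37,161),(610,390)),('loopR',(104,190),(577,308))):
    p=(240+p[0]/2.35,140+p[1]/2.35);q=(280+(q[0]-410)/3.3,150+q[1]/3.3)
    x,e=tri(s,p,d,q);P[n]=x;print(n,x.round(4),e[0].round(4))
for k in('grip','loop'):
    v=P[k+'L']-P[k+'R'];print(k,(P[k+'L']+P[k+'R'])/2,np.linalg.norm(v),np.degrees(np.arctan2(v[1],v[0])))
for pos,yaws in(((.541,.0665,.27),(108,-72)),((.5675,-.2361,.28),(45,-135))):
    for w in yaws:
        j=manip.solve_ik(pos,down(np.radians(w)));print(pos,w,None if j is None else np.round(j,2))
E
```

```text
gripL [0.5309 0.0905 0.1264] 0.0018
gripR [0.5558 0.0506 0.1233] 0.0013
loopL [0.5285 0.1056 0.0553] 0.0009
loopR [0.5554 0.0328 0.0559] 0.0001
grip [0.54336533 0.07056564 0.12482066] 0.04710236542815645 121.91724565690716
loop [0.54190968 0.06923942 0.0556262 ] 0.0776228859522506 110.27115627919824
(0.541, 0.0665, 0.27) 108 [ 0.1   0.29  1.79 -0.    1.06 -1.78]
(0.541, 0.0665, 0.27) -72 [0.1  0.29 1.79 0.   1.06 1.36]
(0.5675, -0.2361, 0.28) 45 [-0.41  0.38  1.63 -0.    1.13 -1.2 ]
(0.5675, -0.2361, 0.28) -135 [-0.41  0.38  1.63 -0.    1.13  1.94]
```

```bash
python3 - <<'E'
from h import *
manip.move_to((.542,.0685,.29),down(np.radians(108)))
p=manip.get_position();r=manip.get_ee_rot();c=snap('wrist','w1');c['p']=p;c['r']=r;np.save('pics/w1.npy',c,allow_pickle=True)
print(p,r,manip.get_time(),c['fx'],c['cx'],c['cy'],c['mount'].round(3).tolist(),manip.get_width())
cv2.imwrite('pics/w1.png',c['image'][:,:,::-1])
E
```

```text
[0.54212639 0.06788639 0.28998247] [-4.89596155e-01  3.10320387e+00 -1.97036896e-04] 2.9083 309.70691628693146 317.8007778706396 198.03612110045768 [[0.001, -0.963, -0.268, 0.068], [1.0, 0.001, -0.0, 0.0], [0.0, -0.268, 0.963, -0.121], [0.0, 0.0, 0.0, 1.0]] 0.08535987977056374
```

View pics/w1.png

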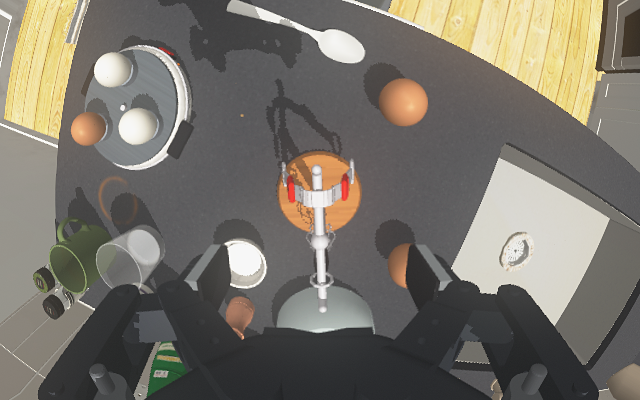

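The wrist view shows the tongs straddling the front peg. The red grips are at (291,190) and (346,189), and the peg runs from (317,170) through the post at (319,240) to (323,310).

```bash
cat >> h.py <<'E'
def wz(c,u,v,z):
    x,y=u-c['cx'],v-c['cy'];r=np.hypot(x,y);t=r/c['fx'];d=np.array([x/r*np.sin(t),y/r*np.sin(t),np.cos(t)])
    T=np.eye(4);T[:3,:3]=R.from_rotvec(c['r']).as_matrix();T[:3,3]=c['p'];T=T@c['mount'];d=T[:3,:3]@d;o=T[:3,3];return o+d*(z-o[2])/d[2]
E
python3 - <<'E'
from h import *
c=load('w1');h=cv2.cvtColor(c['image'],cv2.COLOR_RGB2HSV)
m=cv2.inRange(h,(0,180,90),(4,255,255))|cv2.inRange(h,(174,150,90),(180,255,255));m[:150]=0;m[230:]=0;m[:,:270]=0;m[:,370:]=0
n,l,st,ce=cv2.connectedComponentsWithStats(m);g=[]
for i in range(1,n):
    if st[i][4]>20: print(st[i],ce[i]);g.append(wz(c,*ce[i],.128))
print(g,np.mean(g,0))
if len(g)==2: v=g[0]-g[1];print(np.degrees(np.arctan2(v[1],v[0])),np.linalg.norm(v))
f,po,b=wz(c,317,169,.179),wz(c,319,241,.173),wz(c,323,310,.179);print(f,po,b,np.degrees(np.arctan2(*(b-f)[1::-1])))
cr=wz(c,318.5,197,.171);print('crown',cr)
print('brown',wz(c,88,128,.0815))
E
```

```text
[342 178   6  23 116] [344.43103448 189.37931034]
[288 182   7  20 108] [290.96296296 192.05555556]
[array([0.53617188, 0.09245325, 0.128     ]), array([0.55425107, 0.04519977, 0.128     ])] [0.54521147 0.06882651 0.128     ]
110.9368603271392 0.050593948701575575
[0.51688099 0.05915185 0.179     ] [0.57520799 0.07976626 0.173     ] [0.63754926 0.10391199 0.179     ] 20.35160348749918
crown [0.53960924 0.06775317 0.171     ]
brown [ 0.56663887 -0.23673682  0.0815    ]
```

```bash
python3 - <<'E'
from h import *
o=down(np.radians(110))
manip.servo_line((.542,.068,.20),o); manip.servo_line((.542,.068,.1335),o,rate=.08)
print(manip.get_contact_force().round(2))
manip.command_gripper(.060,20)
print(manip.get_width(),manip.get_grip_force(),manip.get_contact_force().round(2))
manip.command_gripper(.0525,20)
print(manip.get_width(),manip.get_grip_force(),manip.get_contact_force().round(2),manip.get_time())
c=snap('side','s1');cv2.imwrite('pics/s1c.png',cv2.resize(c['image'][170:300,270:400],None,fx=4,fy=4,interpolation=cv2.INTER_CUBIC)[:,:,::-1])
E
```

```text
[ 0.31 -0.32 -0.57]
0.06001097861092617 0.0 [-0.17  0.67  0.95]
0.05251456762677243 3.259623326230212 [ 0.07 -0.3   0.72] 5.2583
```

View pics/s1c.png

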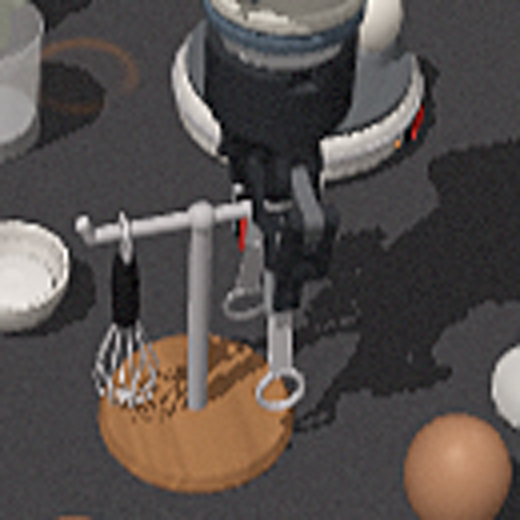

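The tongs are gripped at 3.3 N per pad and stay open, with the near loop at crop (280,388) hanging free. I'll lift them straight up and carry them over the egg.

```bash
python3 - <<'E'
from h import *
o=down(np.radians(110))
manip.servo_line((.542,.068,.15),o,rate=.05); print(manip.get_grip_force(),manip.get_contact_force().round(2))
manip.servo_line((.542,.068,.29),o,rate=.15)
manip.servo_line((.5672,-.2362,.29),down(np.radians(45)),rate=.12); manip.hold(.4)
print(manip.get_width(),manip.get_grip_force(),manip.get_contact_force().round(2),manip.get_position(),manip.get_time())
snap('scene','c2');snap('side','d2')
s=load('c2')['image'];d=load('d2')['image']
q=proj(load('c2'),(.5672,-.2362,.2));w=proj(load('d2'),(.5672,-.2362,.2));print(q,w)
def cr(im,p,W=65,k=6):
    x=int(np.clip(p[0]-W,0,639-2*W));y=int(np.clip(p[1]-W,0,399-2*W));print(x,y);return cv2.resize(im[y:y+2*W,x:x+2*W],(400,400),interpolation=cv2.INTER_CUBIC)
cv2.imwrite('pics/cd2.png',np.hstack([cr(s,q),cr(d,w)])[:,:,::-1])
E
```

```text
3.5004724877217086 [ 0.08 -0.27 -0.17]
0.05280224247892785 3.4998776080647076 [ 0.28  0.74 -1.  ] [ 0.56718584 -0.23612881  0.28997612] 9.9667
(np.float64(384.95479035256204), np.float64(251.57594439467894)) (np.float64(335.13233099729524), np.float64(129.88575764452645))
319 186
270 64
```

View pics/cd2.png

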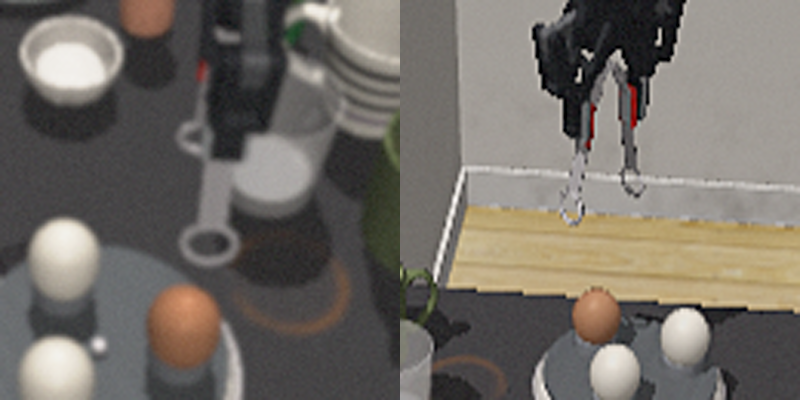

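The tongs hang open above the egg. The loops are at scene (387,266) and (382,230), and at side (345,123) and (326,133).

```bash
python3 - <<'E'
from h import *
s=load('c2');d=load('d2')
a,ea=tri(s,(386.9,265.6),d,(345.4,123.1));b,eb=tri(s,(381.7,230.2),d,(325.9,132.9))
v=b-a;print(a,b,ea[0],eb[0],'mid',(a+b)/2,np.linalg.norm(v),np.degrees(np.arctan2(v[1],v[0])),'tcp',manip.get_position())
# brown egg in new images, 1.5 check
for c,roi in((s,(362,272,396,312)),(d,(322,150,348,182))):
    m=np.zeros((400,640),np.uint8);x0,y0,x1,y1=roi
    m[y0:y1,x0:x1]=cv2.inRange(cv2.cvtColor(c['image'],cv2.COLOR_RGB2HSV),(2,70,40),(18,235,255))[y0:y1,x0:x1]
    k=max(cv2.findContours(m,0,2)[0],key=cv2.contourArea);e=cv2.fitEllipse(k)[0];print(e,onz(c,*e,.0815)); c['e']=e
print(tri(s,s['e'],d,d['e']))
E
```

```text
[ 0.54296734 -0.26049119  0.20816921] [ 0.58962615 -0.20610031  0.20855973] 0.0012059629390078655 0.00048082759444076893 mid [ 0.56629674 -0.23329575  0.20836447] 0.07166285955671205 49.37560174504072 tcp [ 0.56717703 -0.23619484  0.28998993]
(378.4338684082031, 291.3825988769531) [ 0.56870275 -0.23538891  0.0815    ]
(333.0543518066406, 165.82986450195312) [ 0.56828023 -0.23878531  0.0815    ]
(array([ 0.56797331, -0.23612455,  0.08335227]), [np.float64(0.00023519840678414857), np.float64(0.0002351984067842806)])
```

```bash
python3 - <<'E'
from h import *
o=down(np.radians(45))
manip.servo_line((.5684,-.2382,.22),o,rate=.12);manip.servo_line((.5684,-.2382,.1655),o,rate=.05);manip.hold(.3)
print(manip.get_width(),manip.get_grip_force(),manip.get_contact_force().round(2),manip.get_position(),manip.get_time())
snap('scene','c3');snap('side','d3')
s=load('c3')['image'];d=load('d3')['image']
a=cv2.resize(s[235:335,325:425],(400,400),interpolation=cv2.INTER_CUBIC);b=cv2.resize(d[110:210,285:385],(400,400),interpolation=cv2.INTER_CUBIC)
cv2.imwrite('pics/cd3.png',np.hstack([a,b])[:,:,::-1])
E
```

```text
0.05286956855130014 3.4997972556811874 [-0.55  0.7  -1.58] [ 0.56847475 -0.23822099  0.16571194] 12.3417
```

View pics/cd3.png

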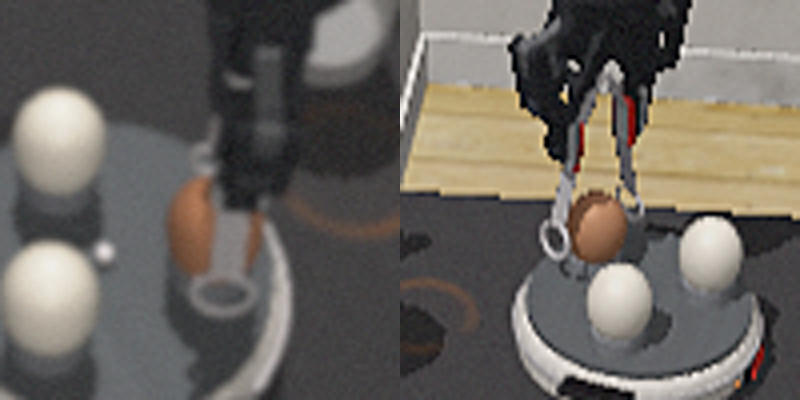

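The loops now stand on either side of the brown egg: the scene near loop is at (381,309), and the side loops are at (323.5,170) and (343.5,162).

```bash
python3 - <<'E'
from h import *
s=load('c3');d=load('d3')
a,ea=tri(s,(380.75,308.75),d,(343.5,162));print('loop -',a,ea[0]); print('side loop + at z.084',onz(d,323.5,170,.084),'scene loop- at .084',onz(s,380.75,308.75,.084))
u=np.array([.7071,.7071,0]);E=np.array([.568,-.2363,.084])
for z in(.080,.084,.088):
    for t in(-.0395,.0395):
        p=E+u*t;p[2]=z;print(z,t,np.round(proj(s,p),1),np.round(proj(d,p),1))
E
```

```text
loop - [ 0.54287336 -0.26211807  0.08168438] 0.00308099502466204
side loop + at z.084 [ 0.59303701 -0.21344848  0.084     ] scene loop- at .084 [ 0.54503701 -0.2633174   0.084     ]
0.08 -0.0395 [378.9 312. ] [343.6 161.6]
0.08 0.0395 [378.  274.2] [322.3 172.2]
0.084 -0.0395 [379.1 310.8] [343.6 160.4]
0.084 0.0395 [378.2 273. ] [322.3 171. ]
0.088 -0.0395 [379.4 309.6] [343.7 159.3]
0.088 0.0395 [378.4 271.7] [322.3 169.9]
```

```bash
python3 - <<'E'
from h import *
manip.servo_line((.5674,-.2368,.1645),rate=.04)
manip.command_gripper(.044,22);print(manip.get_width(),manip.get_grip_force(),manip.get_contact_force().round(2))
manip.command_gripper(.036,24);manip.hold(.3)
print(manip.get_width(),manip.get_grip_force(),manip.get_contact_force().round(2),manip.get_position(),manip.get_time())
E
```

```text
0.0439977384922893 9.586800215765834 [ 0.44 -0.38 -0.38]
0.04261880360348238 24.549001632258296 [-0.36 -0.64 -1.72] [ 0.56730981 -0.23681992  0.16443368] 13.4583
```

Width 42.6 mm matches the figure for tongs closed on the egg. Lifting.

```bash
python3 - <<'E'
from h import *
p=manip.get_position()
manip.servo_line((.5674,-.2368,.1745),rate=.03);print(manip.get_width(),manip.get_grip_force())
manip.servo_line((.5674,-.2368,.2655),rate=.06);manip.hold(1)
print(manip.get_width(),manip.get_grip_force(),manip.get_contact_force().round(2),manip.get_position(),manip.get_time())
snap('scene','c4');snap('side','d4')
s=load('c4')['image'];d=load('d4')['image']
a=cv2.resize(s[180:330,290:440],(400,400),interpolation=cv2.INTER_CUBIC);b=cv2.resize(d[70:220,265:415],(400,400),interpolation=cv2.INTER_CUBIC)
cv2.imwrite('pics/cd4.png',np.hstack([a,b])[:,:,::-1])
E
```

```text
0.04243745683018531 24.627917781472206
0.04246807266726563 24.627496423199773 [ 0.52 -0.24 -1.28] [ 0.56738857 -0.23683625  0.26551194] 16.6083
```

View pics/cd4.png

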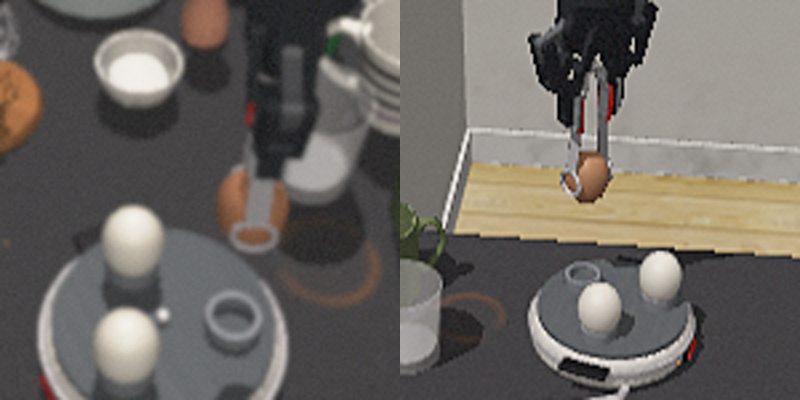

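The brown egg is held in the loops at side crop (590,178), about 10 cm above its empty collar. The tongs are upright, and the white eggs, dish and glass haven't moved. Handing in.

```bash
python3 -c "
from rig import manip
print(manip.get_width(),manip.sign_off())"
```

```text
the job is handed in; nothing more can be done
0.04290173175545307 None
```

The brown egg is held in the upright tongs about 10 cm above its collar at a 24.6 N grip, the white eggs, salt dish and glass are where they were, and the job was handed in at about 17 s.

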